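Fit the start knob on the table cooker and hold it pressed

TASK

The start knob has come off the table cooker: lever up the hinged guard over its spindle with the blade of the spreader under the orange lip (do not touch the guard with the fingers while opening it), tip it past upright so that it falls back and stays open, and lay the spreader flat on the counter again. Then turn the knob so that its flat matches the D-shaped spindle, push it fully home and press it right down against the spring; finish while holding it, still pressing down. Leave the crockery, jars and everything else on the counter where they are.

Things in the scene. Friction and masses are not known exactly. Their poses are not given: they have to be found in the camera images.
- cooker: white table cooker fixed to the counter, 310 mm deep (x), 240 mm wide (y), deck top 40 mm above the counter. Origin on the counter under the spindle axis; +x points to the round black hotplate at the back (starts at x = 88 mm, top at 50 mm); front edge at x = -70 mm. An aluminium ridge 120 mm wide stands behind the spindle at x 59 to 73 mm, top 72 mm above the counter
- guard_hinge (a point): hinge axis of the guard: 62 mm behind the spindle axis (cooker +x), 78 mm above the counter; the axis runs along the cooker's y
- guard_lip (a point): middle of the underside of the orange lip (70 mm wide, 3 mm thick) at the guard's front; the lip's front edge is 8 mm further forward. Shut, the point lies 118 mm in front of the hinge axis, 28 mm below it and 50 mm above the counter: a gap of 10 mm over the deck, also open behind the lip up to the spindle. The point turns with the guard
- guard (a joint): angle of the guard, rad: 0 shut, 2.1 fully open, leaning back. L-shaped, 80 g: a clear top plate 110 by 110 mm running forward from the hinge, a grey apron hanging from its front edge, the orange lip jutting 16 mm forward from the apron's foot. The hinge is loose: it falls shut below about 1.65 rad, falls open beyond. Lifting the lip takes about 0.5 N
- spindle_tip (a point): centre of the top of the brass spindle, 66 mm above the counter (26 mm above the deck) when up. D-shaped: 14 mm round with one flat 3.5 mm from the axis, last 3 mm chamfered. Its z points up, its x out of the flat, roughly towards the hotplate. It turns only stiffly (0.4 N m); a collar 26 mm across, 3 mm high, lies round its foot
- spindle (a joint): how far the spindle is pressed down, m: 0 up, 0.006 right down. Its spring takes 3.6 N to start and 7.2 N to hold right down
- knob: black cooker knob, about 60 g, loose, socket down: round skirt 47 mm across and 18 mm high, on it a bar grip 16 mm wide (y), 44 mm long (x), from 18 to 38 mm above the underside. Origin: centre of the underside, z up; +x towards the white pointer line, the side of the socket's flat
- knob_socket (a point): centre of the ceiling of the knob's D-shaped socket, on its axis, 14 mm above the underside: fully home, the spindle's tip meets this point. About 1 mm of play all round; the knob goes on only with its +x along spindle_tip's +x, within about 7 degrees
- spreader: spreader knife, about 90 g, lying flat: wooden handle 18 mm wide and 16 mm high from x = -75 to +25 mm, then a steel blade 22 mm wide and 3 mm thick from x = 25 to 125 mm, 6.5 to 9.5 mm above the underside. Origin: on the underside of the handle at the centre of mass, where it is best gripped; +x to the blade's tip, z up
- spreader_tip (a point): tip of the spreader's blade, 125 mm along +x from its origin and 8 mm above its underside (mid-thickness)
- mug: bystander: blue mug, 80 mm across, 90 mm high; origin at the centre of its foot
- sugar_jar: bystander: white jar with wooden cap, 72 mm across, 110 mm high; origin at the centre of its foot
- oil_bottle: bystander: green bottle, 60 mm across, 200 mm high; origin at the centre of its foot
- bowl: bystander: white bowl, 120 mm across, 50 mm high; origin at the centre of its foot
- teaspoon: bystander: steel spoon, 140 mm long, lying flat between the robot and the cooker; origin under its middle
- pepper_mill: bystander: wooden mill, 52 mm across, 140 mm high; origin at the centre of its foot
Not all that is in view belongs to the job. What is shaped like the knob but blue is not meant.

How it is judged:
On the way, in this order (a step that is already met when the one before it is completed fails the run):
1. the guard is being lifted, with the spreader's blade at its lip (value of joint guard above 0.35 rad and distance between spreader_tip and guard_lip below 0.045 m and height (world z) of spreader above 0.03 m), for 0.1 s.
2. the guard has fallen open (value of joint guard above 1.9 rad), for 0.2 s.
3. the spreader lies flat on the counter, let go (height (world z) of spreader below 0.02 m and height (world z) of spreader_tip below 0.03 m and contact force between the fingers and spreader below 0.05 N and linear speed of spreader below 0.03 m/s), for 0.2 s.
4. the knob is fully on the spindle and pressed down (z of knob in the frame of spindle_tip below -0.012 m and horizontal distance between knob and spindle_tip below 0.003 m and angle between the x axis of knob and the x axis of spindle_tip, either way round below 0.25 rad and angle between knob's own z axis and vertical below 0.12 rad and value of joint spindle above 0.004 m and contact force between any of the fingers, the arm and knob above 1 N), for 0.2 s.
At the end, for the whole second after the job is handed in: The knob sits fully on the spindle (underside at least 12 mm below its tip, centred to 3 mm, upright, flats matching), the robot still touches it and keeps the spindle pressed more than 4 of its 6 mm; the guard is open beyond 1.9 rad; the spreader lies flat on the counter, let go (all of step 3 and all of step 4 and value of joint guard above 1.9 rad); the arm keeps its last pose, push and grip.
It fails at once if fingers or arm push the guard while it is being opened (value of joint guard below 1.5 rad and contact force between any of the fingers, the arm and guard above 1 N).
It fails at once if a bystander is moved by more than 30 mm (distance of any of mug, sugar_jar, oil_bottle, bowl, teaspoon, pepper_mill from where it was at the start of the episode above 0.03 m).
It also fails if it takes over 66 s, if anything falls off the work surface, if the arm or the gripper's body presses on something with over 40 N, if the wrist force passes 120 N, or if a joint passes its speed limit or range.

ROBOT

A 6-joint arm with a two-finger parallel gripper is mounted at the origin on the work surface. World frame = base frame: x ahead of the robot, y to its left, z up, the work surface at z = 0. Lengths are in m, angles in rad, forces in N, time in s.
With the tool pointing down it reaches from about 0.35 to 0.975 m from the base axis. Payload 4.9 kg.
Tool frame: the origin (TCP) lies at the very end of the fingers, on their centre line; the grasp point (between the pads) lies 19 mm behind it (ctrl.grasp_offset is the distance from the TCP to the grasp point, in m); z points along the fingers, y is the line along which they close (so a half turn about z gives the same grasp; the last joint's range is limited). The gripper opens to 85 mm and grips with 20 to 120 N. Pads are 22 mm wide; open, the fingers measure 114 mm over their backs; the gripper's body (76 mm by 85 mm) begins 54 mm behind the grasp point. The pads swing forward as they close: fully open they stand 13 mm farther back than shut.
Start: joints at [-1.454, 0.053, 1.613, -0, 1.476, -0.119], TCP at [0.146, -0.608, 0.231] pointing down, gripper open.
Joint ranges: [-3.01, 3.01], [-1.01, 2.22], [0.06, 2.58], [-1.02, 4.17], [0.09, 2.62], [-3.14, 3.14]. Speed limits (rad/s): [2.57, 2.57, 3.14, 3.14, 3.14, 3.14].

INTERFACE

Orientations are given as a rotation vector (axis times angle).
In Python, from station import ctrl, optics gives the robot as it stands.
- The arm moves only by the shell command python3 -m handwheel 'ROWS' [OPENING] [FORCE]. ROWS is JSON, a list of rows, each an object of numbers: "tx", "ty", "tz": the shift along the tool's x, y, z in mm; "roll": the turn about the tool's z in rad. A call has 1 to 12 rows; each row shifts and turns the commanded pose from where the row before left it, along the tool's axes as they then stand; what a row does not reach is not made up. A row lasts 1/12 s, in which the tool goes at most 41.7 mm and 7.16 degrees, less where a joint would pass 70% of its speed; a pose out of reach is approached as far as the arm can. A call with a gripper value outside its range is refused whole. OPENING is the finger opening in mm, from 0 to 85.4, set as the call begins (- or left out, the last holds). The fingers move at their own pace and stop on an object; FORCE is the grip in N (left out, the last holds). Time passes only in rows, so rows that do not move let the fingers close. It gives the time, the measured TCP pose, the force, the opening and the grip force at its end, in the units of the state.
- ctrl.get_obs(): the state, without advancing time (a new reading comes with each control period).
- optics.get_image(name): name is "scene" or "top" or "wrist"; returns (picture, depth): 480x640x3 uint8, red, green, blue; 480x640 float32, m along the optical axis (not along the pixel's ray), 0 where there is no reading.
- optics.camera_params(name): a dict with "mtx" (3x3 intrinsics, pixels), "k1" (the pictures are not rectified: a ray, as slopes to the right and down, at radius r is drawn at 1 + k1 r^2 times it, then the intrinsics apply), "extrinsics" (4x4, takes a point from camera to world coordinates); the wrist camera has in their place "tool_from_camera" (4x4, takes a point from camera to tool coordinates, whose origin is the TCP and whose axes are the flange's). Camera axes: x right, y down, z forward; pixel columns grow to the right and rows downward; lengths in m; the calibration is good to about 2 mm. A picture is of the moment at which its call begins: read the wrist's pose just before it. camera_params takes no time and is no camera call.
- ctrl.finish_job(): hands the job in; it is judged then, once.
The state is a dict: "t": time; "q": joint angles; "dq": joint speeds; "effort": joint torques, N m; "tool_pos": TCP position; "tool_rot": TCP orientation; "contact_force": force on the tool from outside, world axes, zero at the start; "wrist_torque": the same for the moment, N m; "opening": finger opening in m; "grip_force": force on a finger pad.
Only numpy, scipy, OpenCV 4.12 (cv2) and the standard library are available. Lean on these libraries where they do the work, as an engineer would, in place of code of your own. Each camera call takes 0.05 s, during which the arm holds its last target. There are 200 camera calls.

## Working session

There is one attempt and no reset: what is moved stays moved. The work goes in short steps, Python scripts to look and compute and a shell command to move; the robot and the scene stay as the last step left them, time stands still between calls to the robot, and variables do not carry over. Pictures are saved under pics/ and viewed, at most 10 in all, crops included, and the job is handed in when it is done.

```bash
ls; mkdir -p pics; cat > h.py <<'E'
import numpy as np, cv2
from station import ctrl, optics
from scipy.spatial.transform import Rotation as R
def ext(n,st=None):
    p=optics.camera_params(n)
    if n!='wrist': return p,np.array(p['extrinsics'])
    T=np.eye(4);T[:3,:3]=R.from_rotvec(st['tool_rot']).as_matrix();T[:3,3]=st['tool_pos']
    return p,T@np.array(p['tool_from_camera'])
def pts(n,uv,depth=None,st=None,z=None):
    """pixels -> world, by depth image or by plane z"""
    p,E=ext(n,st);K=np.array(p['mtx']);uv=np.atleast_2d(uv).astype(float)
    d=(uv-K[:2,2])/[K[0,0],K[1,1]];s=d.copy()
    for _ in range(10): s=d/(1+p['k1']*(s**2).sum(1,keepdims=True))
    r=np.c_[s,np.ones(len(s))]
    if z is None:
        D=depth[uv[:,1].round().astype(int),uv[:,0].round().astype(int)][:,None]
        return (r*D)@E[:3,:3].T+E[:3,3]
    w=r@E[:3,:3].T; return E[:3,3]+w*((z-E[2,3])/w[:,2:])
def proj(n,P,st=None):
    p,E=ext(n,st);K=np.array(p['mtx']);c=(np.atleast_2d(P)-E[:3,3])@E[:3,:3]
    s=c[:,:2]/c[:,2:];s=s*(1+p['k1']*(s**2).sum(1,keepdims=True));return s*[K[0,0],K[1,1]]+K[:2,2]
def snap(n,tag):
    st=ctrl.get_obs();im,d=optics.get_image(n);np.savez(f'pics/{tag}.npz',d=d,im=im,pos=st['tool_pos'],rot=st['tool_rot'])
    cv2.imwrite(f'pics/{tag}.png',im[:,:,::-1]);return st,im,d
E
python3 - <<'E'
from h import *
for n in('top','scene'):
    snap(n,n+'0');p=optics.camera_params(n);print(n,np.round(p['mtx'],1).tolist(),p['k1'],np.round(p['extrinsics'],3).tolist())
print(optics.camera_params('wrist')); print(ctrl.get_obs(), ctrl.grasp_offset)
E
```

```text
pics
top [[553.8, 0.0, 327.1], [0.0, 553.8, 248.1], [0.0, 0.0, 1.0]] -0.07568069455394554 [[-0.023, -0.984, 0.178, 0.289], [-1.0, 0.025, 0.009, -0.004], [-0.013, -0.178, -0.984, 1.584], [0.0, 0.0, 0.0, 1.0]]
scene [[525.0, 0.0, 317.6], [0.0, 525.0, 232.5], [0.0, 0.0, 1.0]] 0.029035852923635763 [[-0.405, 0.753, -0.519, 1.179], [0.914, 0.331, -0.235, 0.279], [-0.005, -0.569, -0.822, 1.068], [0.0, 0.0, 0.0, 1.0]]
{'mtx': array([[409.14903447,   0.        , 324.88271107],
       [  0.        , 409.14903447, 237.25281477],
       [  0.        ,   0.        ,   1.        ]]), 'k1': -0.0442642620670618, 'tool_from_camera': array([[ 6.35221920e-04, -9.57731335e-01, -2.87663494e-01,
         7.40699261e-02],
       [ 9.99999425e-01,  3.59976424e-04,  1.00972441e-03,
        -4.33338579e-04],
       [-8.63492635e-04, -2.87663970e-01,  9.57731014e-01,
        -1.43214933e-01],
       [ 0.00000000e+00,  0.00000000e+00,  0.00000000e+00,
         1.00000000e+00]])}
{'t': 0.1, 'q': array([-1.45398111e+00,  5.32745631e-02,  1.61414194e+00,  1.04879660e-05,
        1.47603069e+00, -1.18967419e-01]), 'dq': array([-0.00020233, -0.00071059, -0.00309455,  0.00063535,  0.00195009,
       -0.00214371]), 'effort': array([ 9.31578252e-04, -3.94905674e+01, -3.71365142e+01, -8.39213499e-05,
        3.92286340e-03,  9.77058988e-06]), 'tool_pos': array([ 0.14595926, -0.60713659,  0.23020488]), 'tool_rot': array([-3.11794496e+00, -3.69289493e-01, -1.95223457e-05]), 'contact_force': array([ 0.52008577,  0.55728878, -0.84694625]), 'wrist_torque': array([ 0.0125649 , -0.01674632,  0.04084833]), 'grip_force': 0.0, 'opening': 0.08576153900814698} 0.0187
```

View pics/top0.png

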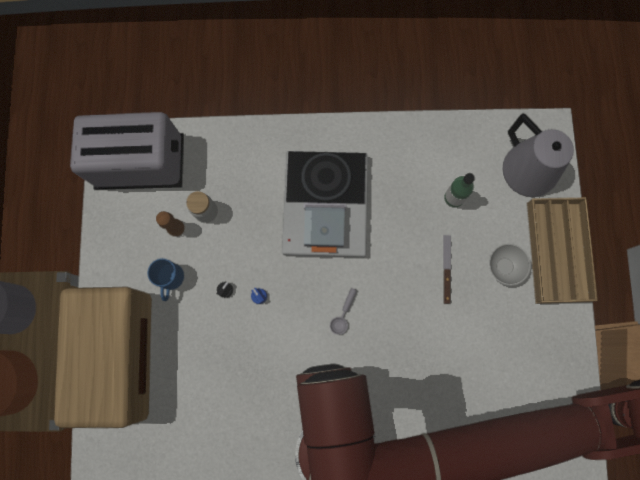

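View pics/scene0.png

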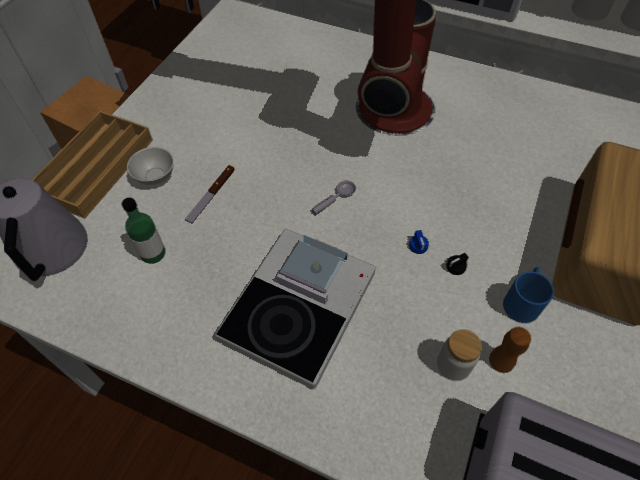

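The top view shows the cooker at about (325,205) with its orange lip at (325,250). The spreader is at (447,270) with its blade pointing up (+x), the black knob is at (225,289), and the blue decoy is at (259,296). I'll enlarge these.

```bash
python3 - <<'E'
from h import *
im=cv2.imread('pics/top0.png');s=cv2.imread('pics/scene0.png')
def cr(a,u,v,w,h,k): return cv2.resize(a[v:v+h,u:u+w],None,fx=k,fy=k,interpolation=cv2.INTER_CUBIC)
A=cr(im,270,140,110,130,3)      # cooker 330x390
B=cr(im,430,230,36,78,5)  # spreader 180x390
C=cr(im,210,275,36,30,8)  # knob 288x240
out=np.zeros((590,800,3),np.uint8)
out[:390,:330]=A;out[:390,331:511]=B;out[:240,512:800]=C
D=cr(s,430,240,50,45,5) 
out[250:475,512:762]=D
cv2.imwrite('pics/c1.png',np.clip(out*1.6,0,255).astype(np.uint8))
E
```

```text
(no output)
```

View pics/c1.png

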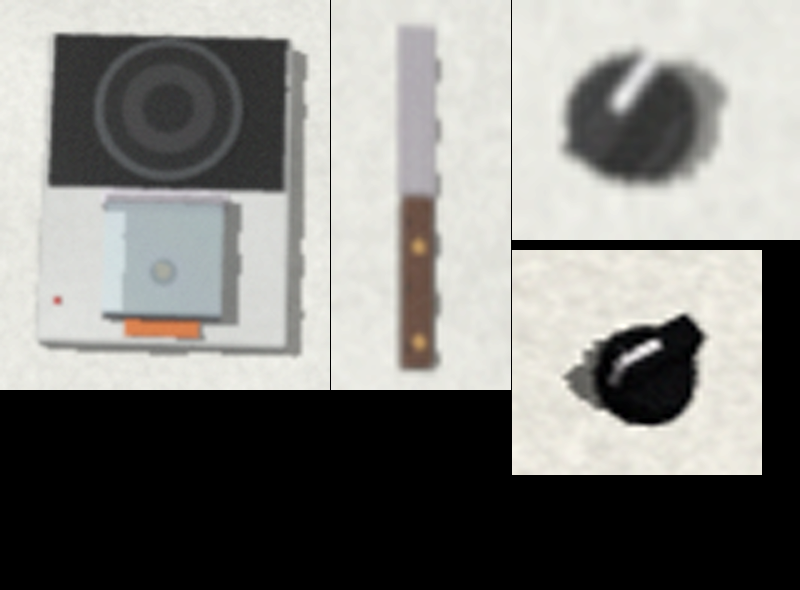

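```bash
python3 - <<'E'
from h import *
f=lambda x,y:(270+(x+.5)/3-.5,140+(y+.5)/3-.5)
C=pts('top',[f(39,341),f(283,349)],z=.04);H=pts('top',[f(54,34),f(289,40),f(49,186),f(284,190)],z=.05)
L=pts('top',[f(124,320),f(200,322),f(125,336),f(199,338)],z=.053);S=pts('top',[f(163,271)],z=.066)
print('deck',C.round(4),'\nhot',H.round(4),'\nlip',L.round(4),'\nspin',S.round(4))
g=lambda x,y:(430+(x+.5)/5-.5,230+(y+.5)/5-.5)
B=pts('top',[g(87,25),g(86,194)],z=.0095);A=pts('top',[g(86,194),g(86,369)],z=.016)
print('blade',B.round(4),'handle',A.round(4), np.linalg.norm(B[0]-B[1]))
k=lambda x,y:(210+(x+.5)/8-.5,275+(y+.5)/8-.5)
print('knob',pts('top',[k(120,118)],z=.015).round(4))
P=pts('top',[k(108,105),k(138,55)],z=.038);print(P.round(4),np.degrees(np.arctan2(*(P[1]-P[0])[1::-1])))
d=np.load('pics/top0.npz')['d']
for n,uv in dict(counter=(400,300),deck=(290,248),hot=(300,195)).items(): print(n,pts('top',uv,d).round(4))
# outlines via mask of spreader
im=np.load('pics/top0.npz')['im'].astype(int)
m=((im[:,:,0]-im[:,:,2]>25)&(im[:,:,0]<140)).astype(np.uint8);m[:230]=0;m[310:]=0;m[:,:435]=0;m[:,:][:,460:]=0
v,u=np.nonzero(m);print(len(u),cv2.minAreaRect(np.c_[u,v].astype(np.float32)))
# spoon pts, bystanders
print('spoon',pts('top',[(351,290),(339,333)],z=.005).round(3), 'bottle',pts('top',[(455,203)],z=0).round(3),'mug',pts('top',(165,280),z=0.04).round(3))
E
```

```text
deck [[ 0.557   0.1368  0.04  ]
 [ 0.5435 -0.0932  0.04  ]] 
hot [[ 0.858   0.1189  0.05  ]
 [ 0.8454 -0.1093  0.05  ]
 [ 0.7052  0.1251  0.05  ]
 [ 0.6953 -0.099   0.05  ]] 
lip [[ 0.5727  0.0556  0.053 ]
 [ 0.569  -0.0156  0.053 ]
 [ 0.5574  0.0549  0.053 ]
 [ 0.5538 -0.0143  0.053 ]] 
spin [[0.6159 0.0178 0.066 ]]
blade [[ 0.6053 -0.3383  0.0095]
 [ 0.5063 -0.3317  0.0095]] handle [[ 0.5054 -0.3303  0.016 ]
 [ 0.4054 -0.3244  0.016 ]] 0.09922437583216932
knob [[0.4612 0.3065 0.015 ]]
[[0.4634 0.3062 0.038 ]
 [0.4808 0.2957 0.038 ]] -31.0247661885321
counter [[ 4.20e-01 -1.94e-01 -2.00e-04]]
deck [[0.5713 0.1156 0.0426]]
hot [[0.7279 0.0855 0.0359]]
31 ((447.0, 288.5), (23.0, 4.0), 90.0)
spoon [[ 0.452 -0.055  0.005]
 [ 0.331 -0.017  0.005]] bottle [[ 0.702 -0.37   0.   ]] mug [[0.489 0.472 0.04 ]]
```

```bash
cat >> h.py <<'E'
def to(x,y,z,yaw_deg):
    """tool-axes move (mm) to world target; roll first, then shift"""
    s=ctrl.get_obs();M=R.from_rotvec(s['tool_rot']).as_matrix();yaw=np.degrees(np.arctan2(M[1,0],M[0,0]))
    dr=-((yaw_deg-yaw+180)%360-180);c,n=np.cos(np.radians(yaw_deg)),np.sin(np.radians(yaw_deg))
    d=(np.array([x,y,z])-s['tool_pos'])*1000
    print('yaw %.2f roll %.3f | tx %.1f ty %.1f tz %.1f | t %.1f'%(yaw,np.radians(dr),d[0]*c+d[1]*n,d[0]*n-d[1]*c,-d[2],s['t']))
E
python3 -m handwheel '[{"roll":0.1},{"roll":0.1},{"roll":0.097},{"tx":28.8,"ty":-27},{"tx":28.8,"ty":-27},{"tx":28.8,"ty":-27},{"tx":28.8,"ty":-27},{"tx":28.8,"ty":-27},{"tx":28.8,"ty":-27},{"tx":28.8,"ty":-27},{"tx":28.8,"ty":-27},{"tx":28.8,"ty":-27}]'
python3 -m handwheel '[{"tx":28.8,"ty":-27},{"tx":28.8,"ty":-27},{},{}]'
python3 - <<'E'
from h import *
to(.4804,-.33,.23,-3.5)
snap('wrist','w1')
E
```

```text
yaw 13.51 roll 0.297 | tx 316.9 ty -297.0 tz 0.2 | t 0.1$[0]: bad value
$[0]: bad value
```

View pics/w1.png

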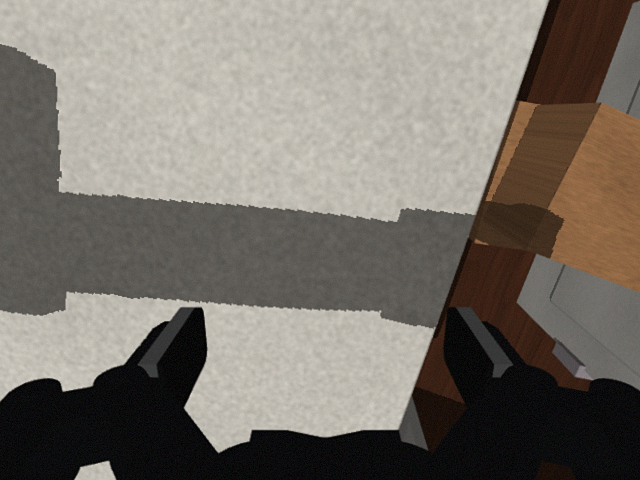

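The arm hasn't moved: the rows were refused, and the picture shows only the counter and the open fingers at (185,335) and (460,335). I'll send all four keys in every row.

```bash
python3 -m handwheel '[{"tx":0,"ty":0,"tz":0,"roll":0.1},{"tx":0,"ty":0,"tz":0,"roll":0.1},{"tx":0,"ty":0,"tz":0,"roll":0.097},{"tx":28.8,"ty":-27,"tz":0,"roll":0},{"tx":28.8,"ty":-27,"tz":0,"roll":0},{"tx":28.8,"ty":-27,"tz":0,"roll":0},{"tx":28.8,"ty":-27,"tz":0,"roll":0},{"tx":28.8,"ty":-27,"tz":0,"roll":0},{"tx":28.8,"ty":-27,"tz":0,"roll":0},{"tx":28.8,"ty":-27,"tz":0,"roll":0},{"tx":28.8,"ty":-27,"tz":0,"roll":0},{"tx":28.8,"ty":-27,"tz":0,"roll":0}]' && python3 -m handwheel '[{"tx":28.8,"ty":-27,"tz":0,"roll":0},{"tx":28.8,"ty":-27,"tz":0,"roll":0},{"tx":0,"ty":0,"tz":0,"roll":0},{"tx":0,"ty":0,"tz":0,"roll":0}]'
python3 - <<'E'
from h import *
to(.4804,-.33,.23,-3.5)
st,im,d=snap('wrist','w2')
print(proj('wrist',[[.6053,-.3383,.0095],[.4054,-.3244,.016]],st))
E
```

```text
t: 1.15
tool_pos: [0.4207, -0.3793, 0.2311]
tool_rot: [-3.14, 0.096, 0.0]
contact_force: [1.6, -1.2, -0.4]
opening: 0.0854
grip_force: 0.0
t: 1.48
tool_pos: [0.4815, -0.329, 0.2308]
tool_rot: [-3.14, 0.09, 0.001]
contact_force: [-0.5, 0.0, -0.1]
opening: 0.0853
grip_force: 0.0
yaw -3.29 roll 0.004 | tx -1.0 ty 1.1 tz 0.8 | t 1.5
[[328.12634056  51.83578746]
 [325.03339731 280.36847466]]
```

View pics/w2.png

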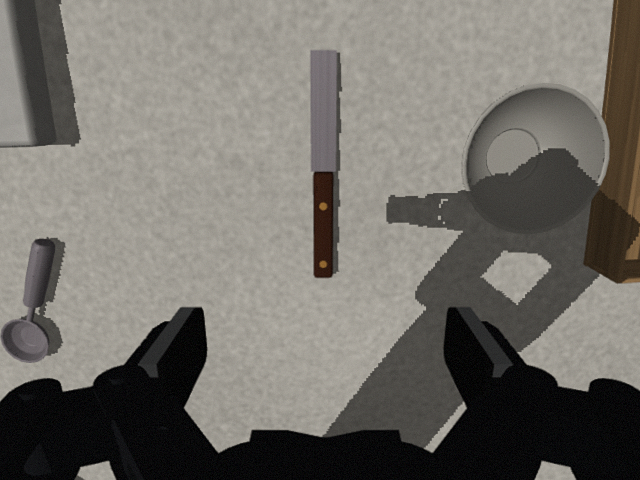

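The wrist view shows the spreader lying straight up the picture, with its tip at (324,50), the blade/handle joint at (324,171) and the handle end at (323,277). The cooker's front-right corner is at top left.

```bash
python3 - <<'E'
from h import *
st=ctrl.get_obs()
B=pts('wrist',[(324,50),(324,171)],st=st,z=.0095);H=pts('wrist',[(323.5,172),(323.3,277)],st=st,z=.016)
print(B.round(4),H.round(4))
for a in (B[0]-B[1],H[0]-H[1]):print(np.degrees(np.arctan2(a[1],a[0])),np.linalg.norm(a))
print('deck corner',pts('wrist',[(30,146),],st=st,z=.04))
E
```

```text
[[ 0.6059 -0.3363  0.0095]
 [ 0.5063 -0.3304  0.0095]] [[ 0.5063 -0.3299  0.016 ]
 [ 0.408  -0.3239  0.016 ]]
-3.4038949666939033 0.09978913969594032
-3.5365122756634677 0.09857134338778953
deck corner [[ 0.54625391 -0.09160045  0.04      ]]
```

```bash
python3 -m handwheel '[{"tx":0,"ty":0,"tz":35,"roll":0},{"tx":0,"ty":0,"tz":35,"roll":0},{"tx":0,"ty":0,"tz":35,"roll":0},{"tx":0,"ty":0,"tz":35,"roll":0},{"tx":0,"ty":0,"tz":35,"roll":0},{"tx":0,"ty":0,"tz":30,"roll":0},{"tx":0,"ty":0,"tz":15,"roll":0},{"tx":0,"ty":0,"tz":6,"roll":0},{"tx":0,"ty":0,"tz":0,"roll":0}]' 40 80 && python3 -m handwheel '[{"tx":0,"ty":0,"tz":0,"roll":0},{"tx":0,"ty":0,"tz":0,"roll":0},{"tx":0,"ty":0,"tz":0,"roll":0},{"tx":0,"ty":0,"tz":0,"roll":0},{"tx":0,"ty":0,"tz":0,"roll":0},{"tx":0,"ty":0,"tz":0,"roll":0},{"tx":0,"ty":0,"tz":0,"roll":0}]' 5 80
```

```text
t: 2.28
tool_pos: [0.4783, -0.3306, 0.0034]
tool_rot: [-3.138, 0.099, 0.005]
contact_force: [0.2, 0.1, 0.8]
opening: 0.0398
grip_force: 0.0
t: 2.87
tool_pos: [0.4815, -0.3321, 0.0076]
tool_rot: [3.137, -0.096, 0.004]
contact_force: [-1.7, -1.3, 5.9]
opening: 0.0151
grip_force: 79.7
```

```bash
python3 -m handwheel '[{"tx":0,"ty":0,"tz":-10,"roll":0},{"tx":0,"ty":0,"tz":-20,"roll":0},{"tx":0,"ty":0,"tz":-30,"roll":0},{"tx":0,"ty":0,"tz":-30,"roll":0},{"tx":0,"ty":0,"tz":-30,"roll":0},{"tx":0,"ty":0,"tz":0,"roll":0},{"tx":0,"ty":0,"tz":0,"roll":0}]'
python3 - <<'E'
from h import *
st,im,d=snap('wrist','w3');_,a,_=snap('scene','s3')
c=cv2.resize(a[100:300,130:430],None,fx=1.33,fy=1.33)
out=np.zeros((600,800,3),np.uint8);w=cv2.resize(im,None,fx=.625,fy=.625);out[:w.shape[0],:400]=w;out[:c.shape[0],401:800]=c[:,:399]
t=cv2.resize(im[0:200,220:440],None,fx=1.4,fy=1.4);out[310:590,:t.shape[1]]=t[:280]
cv2.imwrite('pics/c3.png',out[:,:,::-1]);print(st['tool_pos'],st['opening'])
E
```

```text
t: 3.45
tool_pos: [0.4818, -0.3315, 0.1287]
tool_rot: [3.137, -0.095, 0.007]
contact_force: [-0.1, -0.2, -1.4]
opening: 0.0151
grip_force: 78.8
[ 0.48179831 -0.3315483   0.1286706 ] 0.0150631830680939
```

View pics/c3.png

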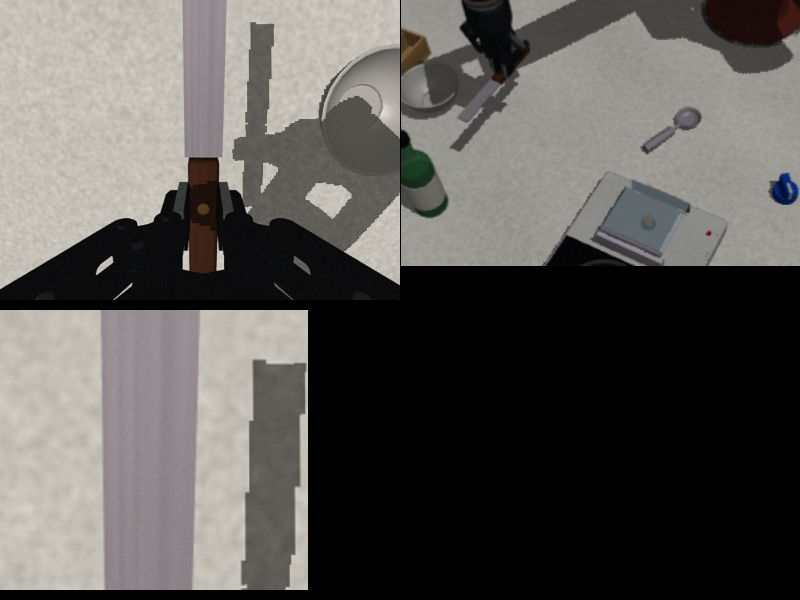

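The spreader is held between the pads, with the blade straight ahead and centred at about (204,80) in the shrunken wrist view. Next I'll measure its pitch and height from depth, with the tip found in the scene view.

```bash
python3 - <<'E'
from h import *
z=np.load('pics/w3.npz');d=z['d'];st={'tool_pos':z['pos'],'tool_rot':z['rot']}
V=np.repeat(np.arange(5,245,12),5);U=np.tile([318,322,326,330,334],20)
P=pts('wrist',np.c_[U,V],d,st);M=R.from_rotvec(st['tool_rot']).as_matrix();T=(P-st['tool_pos'])@M
T=T.reshape(20,5,3);print(np.median(T,1)[::2].round(4))
m=np.median(T,1);print('slope z/x',np.polyfit(m[:,0],m[:,2],1))
im=z['im'][:,:,:].astype(int)
# blade edges at rows 20 and 230
for v in(20,120,230):
    r=im[v].sum(1);g=np.abs(np.diff(r));print(v,[ (int(i),int(g[i])) for i in np.argsort(g)[-6:]])
s=np.load('pics/s3.npz')['d']; 
print('M',M.round(4).tolist())
E
```

```text
[[ 1.070e-01 -2.000e-04 -2.500e-03]
 [ 1.002e-01 -2.000e-04 -2.000e-03]
 [ 9.320e-02 -2.000e-04 -1.600e-03]
 [ 8.580e-02 -2.000e-04 -2.300e-03]
 [ 7.830e-02 -2.000e-04 -2.100e-03]
 [ 7.070e-02 -1.000e-04 -2.200e-03]
 [ 6.280e-02 -1.000e-04 -2.100e-03]
 [ 5.470e-02 -1.000e-04 -2.200e-03]
 [ 4.630e-02 -1.000e-04 -2.500e-03]
 [ 3.770e-02 -1.000e-04 -2.600e-03]]
slope z/x [-0.00141091 -0.0021533 ]
20 [(179, 24), (619, 25), (362, 46), (292, 46), (291, 85), (361, 86)]
120 [(433, 152), (537, 153), (434, 154), (538, 156), (541, 180), (397, 297)]
230 [(356, 68), (295, 69), (355, 80), (294, 93), (374, 145), (373, 165)]
M [[0.9981, -0.0608, 0.0044], [-0.0608, -0.9981, -0.0036], [0.0046, 0.0034, -1.0]]
```

```bash
python3 -m handwheel '[{"tx":-10.9,"ty":-35.3,"tz":0,"roll":0},{"tx":-10.9,"ty":-35.3,"tz":0,"roll":0},{"tx":-10.9,"ty":-35.3,"tz":0,"roll":0},{"tx":-10.9,"ty":-35.3,"tz":0,"roll":0},{"tx":-10.9,"ty":-35.3,"tz":0,"roll":0},{"tx":-10.9,"ty":-35.3,"tz":0,"roll":0},{"tx":-10.9,"ty":-35.3,"tz":0,"roll":0},{"tx":-10.9,"ty":-35.3,"tz":0,"roll":0},{"tx":-10.9,"ty":-35.3,"tz":0,"roll":0},{"tx":-10.9,"ty":-35.3,"tz":0,"roll":0},{"tx":0,"ty":0,"tz":0,"roll":0},{"tx":0,"ty":0,"tz":0,"roll":0}]'
python3 - <<'E'
from h import *
to(.395,.0272,.0443,-3.4)
st,im,d=snap('wrist','w4')
M=R.from_rotvec(st['tool_rot']).as_matrix();print(M[2].round(4))
# lip orange / deck edge visibility
im=im.astype(int);m=(im[:,:,0]>150)&(im[:,:,0]-im[:,:,2]>90);v,u=np.nonzero(m);print('orange',len(u),u.min() if len(u) else 0,u.max() if len(u) else 0,v.min() if len(u) else 0,v.max() if len(u) else 0)
_,a,da=snap('top','t4');a=a.astype(int)
m=(a[:,:,0]-a[:,:,2]>70)&(a[:,:,0]>120);m[:240]=0;m[262:]=0;m[:,:305]=0;m[:,345:]=0
v,u=np.nonzero(m);print(len(u),u.min(),u.max(),v.min(),v.max())
print('lip centroid',pts('top',[(u.mean(),v.mean())],z=.053).round(4))
c=cv2.resize(a[225:325,270:380].astype(np.uint8),None,fx=5,fy=5,interpolation=cv2.INTER_CUBIC);cv2.imwrite('pics/c4.png',c[:,:,::-1])
E
```

```text
t: 4.55
tool_pos: [0.3915, 0.03, 0.1234]
tool_rot: [-3.14, 0.089, 0.005]
contact_force: [-0.0, -0.7, -0.8]
opening: 0.0151
grip_force: 78.9
yaw -3.25 roll 0.003 | tx 3.7 ty 2.6 tz 79.1 | t 4.5
[-0.0032 -0.     -1.    ]
orange 0 0 0 0 0
94 312 335 247 251
lip centroid [[0.5634 0.0208 0.053 ]]
```

View pics/w4.png

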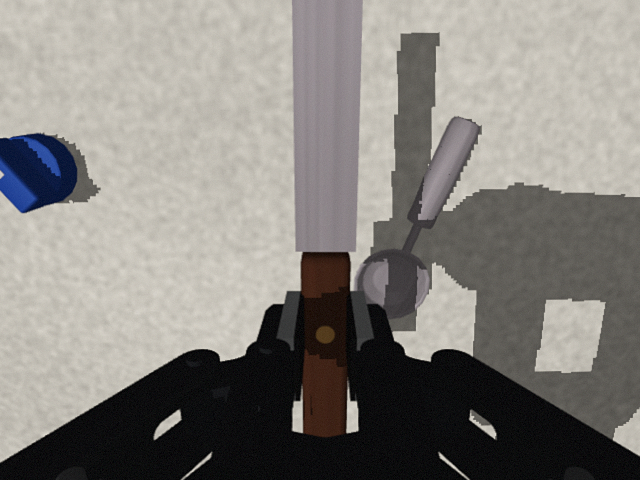

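```bash
python3 -m handwheel '[{"tx":3.7,"ty":2.6,"tz":20,"roll":0},{"tx":0,"ty":0,"tz":30,"roll":0},{"tx":0,"ty":0,"tz":20,"roll":0},{"tx":0,"ty":0,"tz":9,"roll":0},{"tx":0,"ty":0,"tz":0,"roll":0},{"tx":0,"ty":0,"tz":0,"roll":0},{"tx":0,"ty":0,"tz":0,"roll":0}]'
python3 - <<'E'
from h import *
to(.4406,.0272,.0443,-3.4)
st,a,da=snap('scene','s5')
M=R.from_rotvec(st['tool_rot']).as_matrix();tip=st['tool_pos']+M@[.1267,0,-.0007];print('tip',tip)
q=proj('scene',[tip,[.565,.019,.05]]);print(q)
u,v=q[0].astype(int);c=cv2.resize(a[v-60:v+60,u-80:u+80],None,fx=4,fy=4,interpolation=cv2.INTER_CUBIC);cv2.imwrite('pics/c5.png',np.clip(c[:,:,::-1]*1.4,0,255))
print(u-80,v-60)
E
```

```text
t: 5.23
tool_pos: [0.398, 0.0249, 0.0477]
tool_rot: [3.14, -0.098, 0.003]
contact_force: [-0.2, -0.2, -0.5]
opening: 0.0152
grip_force: 78.9
yaw -3.57 roll -0.003 | tx 42.4 ty -4.8 tz 3.4 | t 5.2
tip [0.5244074  0.01705471 0.04865084]
[[330.81656347 232.98298606]
 [324.72174361 246.13301549]]
250 172[ WARN:0@1.558] global loadsave.cpp:1063 imwrite_ Unsupported depth image for selected encoder is fallbacked to CV_8U.
```

View pics/c5.png

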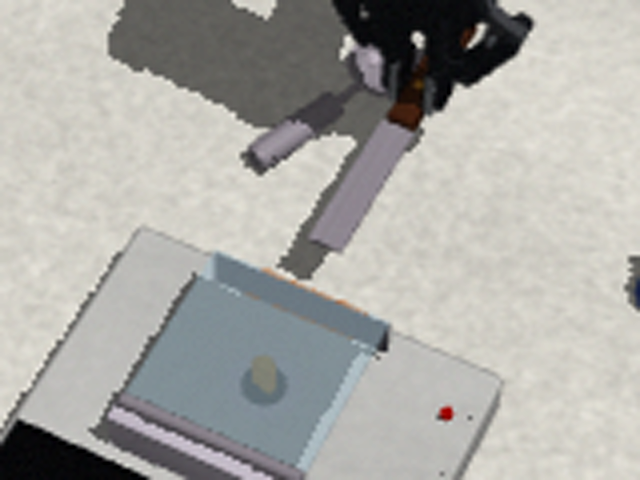

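The scene crop shows the blade tip at crop (328,243), in front of the orange lip, which spans (265,270) to (368,318). The tip is within about 1 px of where I predicted it.

```bash
python3 -m handwheel '[{"tx":0,"ty":0,"tz":0,"roll":0},{"tx":0,"ty":0,"tz":0,"roll":0},{"tx":0,"ty":0,"tz":0,"roll":0}]'
python3 - <<'E'
from h import *
for i in range(3): to(.4406,.0272,.0443,-3.4)
q=lambda x,y:(250+x/4,172+y/4)
print('lip ends',pts('scene',[q(265,270),q(368,316)],z=.053).round(4), 'spindle', pts('scene',[q(263,360)],z=.066).round(4))
print('deck corners',pts('scene',[q(141,228),q(500,381)],z=.04).round(4),'tip',pts('scene',[q(328,245)],z=.05).round(4))
E
```

```text
t: 5.53
tool_pos: [0.3973, 0.0255, 0.0471]
tool_rot: [3.14, -0.096, 0.003]
contact_force: [-0.6, -0.4, -1.5]
opening: 0.0152
grip_force: 78.9
yaw -3.50 roll -0.002 | tx 43.1 ty -4.2 tz 2.8 | t 5.5
yaw -3.50 roll -0.002 | tx 43.1 ty -4.2 tz 2.8 | t 5.5
yaw -3.50 roll -0.002 | tx 43.1 ty -4.2 tz 2.8 | t 5.5
lip ends [[ 0.5578 -0.0057  0.053 ]
 [ 0.5631  0.0614  0.053 ]] spindle [[0.6215 0.0216 0.066 ]]
deck corners [[ 0.552  -0.0895  0.04  ]
 [ 0.5656  0.144   0.04  ]] tip [[0.5249 0.0203 0.05  ]]
```

```bash
python3 -m handwheel '[{"tx":0,"ty":-2,"tz":2.5,"roll":0},{"tx":10,"ty":0,"tz":0,"roll":0},{"tx":10,"ty":0,"tz":0,"roll":0},{"tx":10,"ty":0,"tz":0,"roll":0},{"tx":8,"ty":0,"tz":0,"roll":0},{"tx":5,"ty":0,"tz":0,"roll":0},{"tx":0,"ty":0,"tz":0,"roll":0},{"tx":0,"ty":0,"tz":0,"roll":0},{"tx":0,"ty":0,"tz":0,"roll":0}]'
python3 - <<'E'
from h import *
to(.4406,.0272,.0443,-3.4)
st,a,da=snap('scene','s6')
M=R.from_rotvec(st['tool_rot']).as_matrix();tip=st['tool_pos']+M@[.1267,0,-.0007];print('tip',tip,proj('scene',tip),st['wrist_torque'])
c=cv2.resize(a[190:290,255:375],None,fx=5,fy=5,interpolation=cv2.INTER_CUBIC);cv2.imwrite('pics/c6.png',np.clip(c[:,:,::-1]*1.4,0,255).astype(np.uint8))
E
```

```text
t: 6.28
tool_pos: [0.4392, 0.025, 0.0435]
tool_rot: [-3.14, 0.096, 0.001]
contact_force: [0.2, 0.5, -0.6]
opening: 0.0153
grip_force: 78.9
yaw -3.50 roll -0.002 | tx 1.2 ty -2.2 tz -0.8 | t 6.3
tip [0.56569052 0.01730199 0.04413357] [[323.91827231 247.49713171]] [-0.07688259  0.01003125 -0.014709  ]
```

View pics/c6.png

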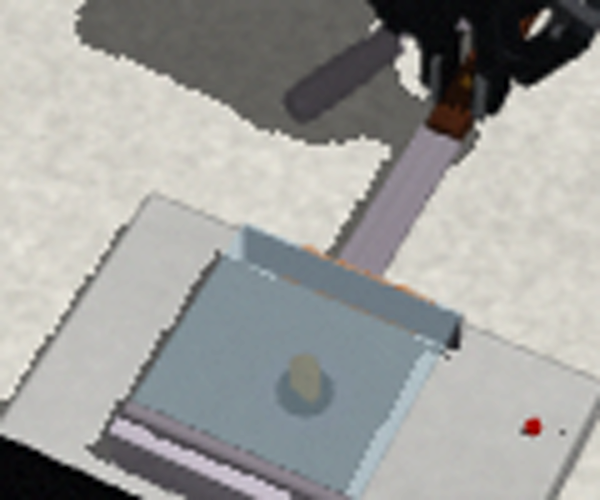

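The blade is under the orange lip without contact; the apron's foot crosses it at crop (360,275). Nine views are used, so from here I'll go by colour and depth numbers. Now I'll lift along the lip's arc to about 0.5 rad.

```bash
cat >> h.py <<'E'
def lip(n='scene'):
    im,d=optics.get_image(n);im=im.astype(int)
    m=(im[:,:,0]>110)&(im[:,:,0]-im[:,:,2]>70)&(d>0);v,u=np.nonzero(m)
    P=pts(n,np.c_[u,v],d);k=(abs(P[:,1]-.02)<.06)&(P[:,0]>.5)&(P[:,2]>.03);P=P[k]
    if len(P)<5: print('few',len(P));return
    c=np.median(P,0);h=np.array([.681,c[1],.078]);f=h[0]-c[0];w=c[2]-.078
    print(n,len(P),'lip',c.round(4),'guard~%.2f'%(np.arctan2(w,f)-np.arctan2(-26,118)))
E
python3 -m handwheel '[{"tx":1,"ty":0,"tz":-4.5,"roll":0},{"tx":-2.2,"ty":0,"tz":-12,"roll":0},{"tx":-1,"ty":0,"tz":-12,"roll":0},{"tx":0.2,"ty":0,"tz":-12,"roll":0},{"tx":1.4,"ty":0,"tz":-12,"roll":0},{"tx":2.6,"ty":0,"tz":-11.5,"roll":0},{"tx":0,"ty":0,"tz":0,"roll":0},{"tx":0,"ty":0,"tz":0,"roll":0}]'
python3 - <<'E'
from h import *
lip('scene');lip('top')
st=ctrl.get_obs();M=R.from_rotvec(st['tool_rot']).as_matrix();tip=st['tool_pos']+M@[.1267,0,-.0022];print('blade top at tip',tip)
E
```

```text
t: 7.0
tool_pos: [0.4426, 0.0247, 0.1089]
tool_rot: [3.14, -0.096, 0.004]
contact_force: [0.3, -0.5, -1.8]
opening: 0.0149
grip_force: 78.9
scene 204 lip [0.5688 0.0246 0.1139] guard~0.53
top 94 lip [0.5664 0.0194 0.112 ] guard~0.51
blade top at tip [0.56786067 0.01709255 0.10934191]
```

```bash
python3 -m handwheel '[{"tx":3.8,"ty":0,"tz":-11.5,"roll":0},{"tx":4.9,"ty":0,"tz":-11.1,"roll":0},{"tx":6,"ty":0,"tz":-10.5,"roll":0},{"tx":7,"ty":0,"tz":-9.9,"roll":0},{"tx":8,"ty":0,"tz":-9.2,"roll":0},{"tx":8.8,"ty":0,"tz":-8.3,"roll":0},{"tx":9.6,"ty":0,"tz":-7.3,"roll":0},{"tx":10.4,"ty":0,"tz":-6.4,"roll":0},{"tx":0,"ty":0,"tz":0,"roll":0},{"tx":0,"ty":0,"tz":0,"roll":0}]'
python3 - <<'E'
from h import *
lip('scene');lip('top')
st=ctrl.get_obs();M=R.from_rotvec(st['tool_rot']).as_matrix();tip=st['tool_pos']+M@[.1267,0,-.0022];print('blade top at tip',tip)
E
```

```text
t: 7.93
tool_pos: [0.5013, 0.0211, 0.1833]
tool_rot: [3.14, -0.096, 0.003]
contact_force: [-0.5, 0.1, -1.0]
opening: 0.0153
grip_force: 78.9
scene 34 lip [0.6275 0.0245 0.1935] guard~1.35
few 0
blade top at tip [0.62638225 0.01350782 0.18397008]
```

```bash
python3 -m handwheel '[{"tx":10.9,"ty":0,"tz":-5.3,"roll":0},{"tx":11.3,"ty":0,"tz":-4.2,"roll":0},{"tx":11.8,"ty":0,"tz":-3.1,"roll":0},{"tx":11.9,"ty":0,"tz":-1.8,"roll":0},{"tx":12,"ty":0,"tz":-0.7,"roll":0},{"tx":12,"ty":0,"tz":0,"roll":0},{"tx":0,"ty":0,"tz":0,"roll":0},{"tx":0,"ty":0,"tz":0,"roll":0},{"tx":0,"ty":0,"tz":0,"roll":0},{"tx":0,"ty":0,"tz":0,"roll":0},{"tx":0,"ty":0,"tz":0,"roll":0}]'
python3 - <<'E'
from h import *
lip('scene');lip('top')
st=ctrl.get_obs();M=R.from_rotvec(st['tool_rot']).as_matrix();tip=st['tool_pos']+M@[.1267,0,-.0022];print('blade top at tip',tip)
to(.45,-.2,.15,-3.5)
E
```

```text
t: 8.95
tool_pos: [0.5693, 0.0171, 0.197]
tool_rot: [-3.14, 0.096, 0.0]
contact_force: [-0.6, 0.7, -1.4]
opening: 0.0152
grip_force: 78.9
scene 64 lip [0.7233 0.0214 0.199 ] guard~2.12
few 2
blade top at tip [0.69599916 0.00928738 0.19936744]
yaw -3.50 roll -0.000 | tx -106.1 ty 223.9 tz 47.2 | t 9.1
```

```bash
python3 -m handwheel '[{"tx":-25,"ty":0,"tz":0,"roll":0},{"tx":-35,"ty":0,"tz":0,"roll":0},{"tx":-35,"ty":0,"tz":0,"roll":0},{"tx":-11,"ty":20,"tz":0,"roll":0},{"tx":0,"ty":35,"tz":8,"roll":0},{"tx":0,"ty":37,"tz":8,"roll":0},{"tx":0,"ty":37,"tz":8,"roll":0},{"tx":0,"ty":37,"tz":8,"roll":0},{"tx":0,"ty":37,"tz":8,"roll":0},{"tx":0,"ty":21,"tz":8,"roll":0},{"tx":0,"ty":0,"tz":30,"roll":0},{"tx":0,"ty":0,"tz":30,"roll":0}]' && python3 -m handwheel '[{"tx":0,"ty":0,"tz":30,"roll":0},{"tx":0,"ty":0,"tz":25,"roll":0},{"tx":0,"ty":0,"tz":0,"roll":0},{"tx":0,"ty":0,"tz":0,"roll":0},{"tx":0,"ty":0,"tz":0,"roll":0}]'
python3 - <<'E'
from h import *
lip('scene');to(.45,-.2,.0085,-3.5)
E
```

```text
t: 10.05
tool_pos: [0.4516, -0.2026, 0.0904]
tool_rot: [3.137, -0.101, 0.007]
contact_force: [0.0, 0.5, -1.7]
opening: 0.0153
grip_force: 79.0
t: 10.47
tool_pos: [0.4515, -0.2007, 0.0358]
tool_rot: [3.139, -0.096, 0.003]
contact_force: [0.3, -0.1, -1.1]
opening: 0.0153
grip_force: 78.9
scene 65 lip [0.723  0.0208 0.199 ] guard~2.12
yaw -3.50 roll 0.000 | tx -2.1 ty -1.0 tz 28.0 | t 10.5
```

```bash
python3 -m handwheel '[{"tx":0,"ty":0,"tz":12,"roll":0},{"tx":0,"ty":0,"tz":8,"roll":0},{"tx":0,"ty":0,"tz":5,"roll":0},{"tx":0,"ty":0,"tz":3,"roll":0},{"tx":0,"ty":0,"tz":0,"roll":0},{"tx":0,"ty":0,"tz":0,"roll":0}]' && python3 -m handwheel '[{"tx":0,"ty":0,"tz":0,"roll":0},{"tx":0,"ty":0,"tz":0,"roll":0},{"tx":0,"ty":0,"tz":0,"roll":0},{"tx":0,"ty":0,"tz":0,"roll":0},{"tx":0,"ty":0,"tz":0,"roll":0}]' 50 && python3 -m handwheel '[{"tx":0,"ty":0,"tz":-10,"roll":0},{"tx":0,"ty":0,"tz":-20,"roll":0},{"tx":0,"ty":0,"tz":-30,"roll":0},{"tx":0,"ty":0,"tz":-35,"roll":0},{"tx":0,"ty":0,"tz":-35,"roll":0},{"tx":0,"ty":0,"tz":-35,"roll":0},{"tx":0,"ty":0,"tz":-35,"roll":0},{"tx":0,"ty":0,"tz":0,"roll":0},{"tx":0,"ty":0,"tz":0,"roll":0}]'
python3 - <<'E'
from h import *
st,im,d=snap('wrist','w7');to(.461,.3065,.21,149)
P=proj('wrist',[st['tool_pos']*[1,1,0]+[0.1,-.006,.0095],st['tool_pos']*[1,1,0]+[-.03,0,.016]],st)
for a in P: u,v=a.round().astype(int);q=pts('wrist',[(u,v),(u+60,v)],d,st);print(a,q.round(4).tolist())
E
```

```text
t: 11.02
tool_pos: [0.4504, -0.2002, 0.0076]
tool_rot: [-3.139, 0.096, 0.003]
contact_force: [-6.5, 4.2, 12.8]
opening: 0.0154
grip_force: 80.6
t: 11.43
tool_pos: [0.4502, -0.2, 0.0058]
tool_rot: [-3.14, 0.096, 0.001]
contact_force: [-0.0, 0.6, -0.1]
opening: 0.0499
grip_force: 0.0
t: 12.18
tool_pos: [0.4519, -0.2011, 0.2101]
tool_rot: [3.136, -0.096, 0.009]
contact_force: [0.4, 0.2, -1.3]
opening: 0.0501
grip_force: 0.0
yaw -3.51 roll -2.662 | tx 252.2 ty 439.7 tz -2.6 | t 12.2
[324.35325874  82.33596176] [[0.5521, -0.2068, 0.0097], [0.5501, -0.2559, -0.0009]]
[326.59948596 241.55336606] [[0.422, -0.2014, 0.0178], [0.4135, -0.2553, 0.0009]]
```

```bash
python3 -m handwheel '[{"tx":20.5,"ty":-28.7,"tz":-10,"roll":0},{"tx":20.5,"ty":-28.7,"tz":-10,"roll":0},{"tx":20.5,"ty":-28.7,"tz":-10,"roll":0},{"tx":20.5,"ty":-28.7,"tz":-10,"roll":0},{"tx":20.5,"ty":-28.7,"tz":-10,"roll":0},{"tx":20.5,"ty":-28.7,"tz":-10,"roll":0},{"tx":20.5,"ty":-28.7,"tz":0,"roll":0},{"tx":20.5,"ty":-28.7,"tz":0,"roll":0},{"tx":0,"ty":0,"tz":0,"roll":0},{"tx":0,"ty":0,"tz":0,"roll":0},{"tx":0,"ty":0,"tz":0,"roll":0}]' 85
python3 - <<'E'
from h import *
st,im,d=snap('wrist','w8');print(st['tool_pos'])
E
python3 -m handwheel '[{"tx":0,"ty":0,"tz":0,"roll":-0.12},{"tx":0,"ty":0,"tz":0,"roll":-0.12},{"tx":0,"ty":0,"tz":0,"roll":-0.12},{"tx":0,"ty":0,"tz":0,"roll":-0.12},{"tx":0,"ty":0,"tz":0,"roll":-0.12},{"tx":0,"ty":0,"tz":0,"roll":-0.12},{"tx":0,"ty":0,"tz":0,"roll":-0.12},{"tx":0,"ty":0,"tz":0,"roll":-0.12},{"tx":0,"ty":0,"tz":0,"roll":-0.12},{"tx":0,"ty":0,"tz":0,"roll":-0.12},{"tx":0,"ty":0,"tz":0,"roll":-0.12},{"tx":0,"ty":0,"tz":0,"roll":-0.12}]' >/dev/null
python3 -m handwheel '[{"tx":0,"ty":0,"tz":0,"roll":-0.12},{"tx":0,"ty":0,"tz":0,"roll":-0.12},{"tx":0,"ty":0,"tz":0,"roll":-0.12},{"tx":0,"ty":0,"tz":0,"roll":-0.12},{"tx":0,"ty":0,"tz":0,"roll":-0.12},{"tx":0,"ty":0,"tz":0,"roll":-0.12},{"tx":0,"ty":0,"tz":0,"roll":-0.12},{"tx":0,"ty":0,"tz":0,"roll":-0.12},{"tx":0,"ty":0,"tz":0,"roll":-0.12},{"tx":0,"ty":0,"tz":0,"roll":-0.12},{"tx":0,"ty":0,"tz":0,"roll":-0.12},{"tx":0,"ty":0,"tz":0,"roll":-0.12}]' >/dev/null
python3 -m handwheel '[{"tx":0,"ty":0,"tz":0,"roll":-0.12},{"tx":0,"ty":0,"tz":0,"roll":-0.12},{"tx":0,"ty":0,"tz":0,"roll":0},{"tx":0,"ty":0,"tz":0,"roll":0},{"tx":0,"ty":0,"tz":0,"roll":0}]'
python3 - <<'E'
from h import *
st,im,d=snap('wrist','w9')
out=[]
for t in('w8','w9'):
    z=np.load(f'pics/{t}.npz');s={'tool_pos':z['pos'],'tool_rot':z['rot']};u,v=proj('wrist',[.618,.018,.066],s)[0].round().astype(int);print(t,u,v)
    c=z['im'][v-30:v+30,u-25:u+25];out.append(cv2.resize(c,None,fx=8,fy=8,interpolation=cv2.INTER_CUBIC));
    im=z['im'].astype(int);print(im[v-12:v+13:4,u-12:u+13:4].tolist()[3])
cv2.imwrite('pics/c9.png',np.clip(np.hstack(out)[:,:,::-1]*1.3,0,255).astype(np.uint8))
E
```

```text
t: 13.15
tool_pos: [0.6271, 0.0189, 0.2639]
tool_rot: [3.14, -0.096, -0.006]
contact_force: [-0.7, 0.0, -0.4]
opening: 0.085
grip_force: 0.0
[0.62712457 0.01890016 0.2638703 ]
t: 15.62
tool_pos: [0.6277, 0.0183, 0.266]
tool_rot: [-0.136, -3.138, 0.0]
contact_force: [-1.0, 0.3, 0.3]
opening: 0.0848
grip_force: 0.0
w8 326 213
[[34, 36, 38], [140, 102, 51], [148, 106, 52], [131, 94, 45], [92, 69, 43], [71, 65, 70], [167, 157, 163]]
w9 323 192
[[122, 117, 122], [22, 20, 25], [54, 39, 29], [130, 92, 46], [169, 124, 62], [164, 120, 58], [94, 70, 40]]
```

View pics/c9.png

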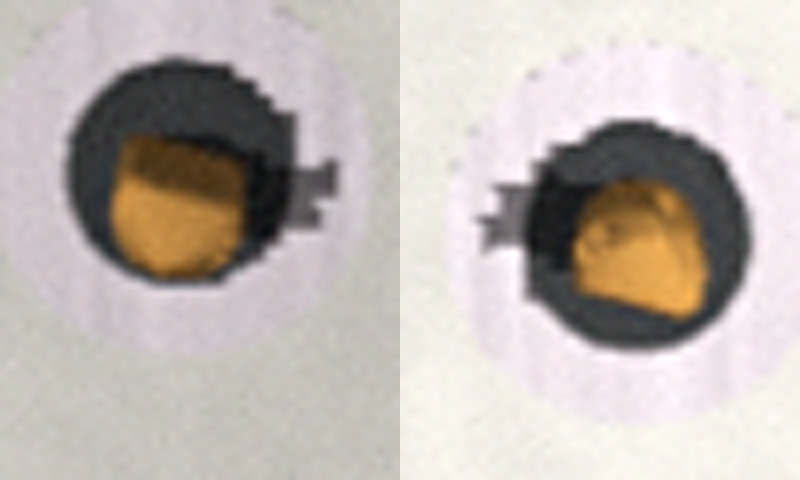

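The D of the spindle is clear in both views. In the left one the flat's top edge runs from (118,171) to (243,196) with the collar centre at (182,172). In the right one the edge runs from (577,288) to (692,318) with the collar centre at (638,235).

```bash
python3 - <<'E'
from h import *
D={'w8':(301,183,[(118,171),(243,196)],(182,172)),'w9':(298,162,[(177,288),(292,318)],(238,235))}
for t,(u0,v0,F,c) in D.items():
    z=np.load(f'pics/{t}.npz');s={'tool_pos':z['pos'],'tool_rot':z['rot']}
    g=lambda a:(u0+(a[0]+.5)/8-.5,v0+(a[1]+.5)/8-.5)
    f=pts('wrist',[g(a) for a in F],st=s,z=.066);k=pts('wrist',[g(c)],st=s,z=.043)[0]
    e=f[1]-f[0];ang=np.degrees(np.arctan2(e[1],e[0]));n=ang+90 if np.cos(np.radians(ang+90))>0 else ang-90
    N=np.array([np.cos(np.radians(n)),np.sin(np.radians(n))]);mid=f[:,:2].mean(0)
    print(t,'normal yaw %.1f'%n,'len %.4f'%np.linalg.norm(e),'centre from flat',(mid-.0035*N).round(4),'collar',k.round(4))
    # dark collar mask ellipse by code
    im=z['im'].astype(int);P=proj('wrist',[k],s)[0].round().astype(int)
    w=im[P[1]-28:P[1]+28,P[0]-28:P[0]+28];m=(((w.max(2)<85)|((w[:,:,0]-w[:,:,2])>25))).astype(np.uint8)
    n_,L,S,_=cv2.connectedComponentsWithStats(m);i=L[28,28];y,x=np.nonzero(L==i)
    print('  blob bbox',S[i])
E
python3 - <<'E'
from h import *
# knob: rough look from top camera again, dark blob
z=np.load('pics/top0.npz');im=z['im'].astype(int);w=im[270:310,205:245];m=(w.max(2)<75).astype(np.uint8)
n,L,S,C=cv2.connectedComponentsWithStats(m);i=1+np.argmax(S[1:,4]);print(S[i],C[i]+[205,270]);print(pts('top',[C[i]+[205,270]],z=.018).round(4))
to(.461,.3065,.266,149)
E
```

```text
w8 normal yaw -15.0 len 0.0136 centre from flat [0.6212 0.0209] collar [0.6208 0.0202 0.043 ]
  blob bbox [ 15  14  33  28 658]
w9 normal yaw -19.8 len 0.0127 centre from flat [0.6215 0.0218] collar [0.6217 0.0214 0.043 ]
  blob bbox [ 13  14  30  28 630]
[ 12  12  17  16 181] [224.87845304 290.14364641]
[[0.4585 0.305  0.018 ]]
yaw 175.09 roll 0.455 | tx 291.3 ty 161.0 tz 0.0 | t 15.7
```

```bash
python3 -m handwheel '[{"tx":0,"ty":0,"tz":0,"roll":0.114},{"tx":0,"ty":0,"tz":0,"roll":0.114},{"tx":0,"ty":0,"tz":0,"roll":0.114},{"tx":32.4,"ty":17.9,"tz":0,"roll":0.113},{"tx":32.4,"ty":17.9,"tz":0,"roll":0},{"tx":32.4,"ty":17.9,"tz":0,"roll":0},{"tx":32.4,"ty":17.9,"tz":0,"roll":0},{"tx":32.4,"ty":17.9,"tz":0,"roll":0},{"tx":32.4,"ty":17.9,"tz":0,"roll":0},{"tx":32.4,"ty":17.9,"tz":0,"roll":0},{"tx":32.4,"ty":17.9,"tz":0,"roll":0},{"tx":32.4,"ty":17.9,"tz":0,"roll":0}]' >/dev/null; python3 -m handwheel '[{"tx":0,"ty":0,"tz":0,"roll":0},{"tx":0,"ty":0,"tz":0,"roll":0},{"tx":0,"ty":0,"tz":0,"roll":0}]'
python3 - <<'E'
from h import *
# spindle flat refine
for t,(u0,v0),sg in(('w8',(301,183),-1),('w9',(298,162),1)):
    z=np.load(f'pics/{t}.npz');s={'tool_pos':z['pos'],'tool_rot':z['rot']};im=z['im'].astype(float)
    w=cv2.resize(im[v0:v0+60,u0:u0+50],None,fx=8,fy=8,interpolation=cv2.INTER_CUBIC)
    E=[]
    cols=range(130,236,4) if t=='w8' else range(186,284,4)
    for x in cols:
        col=w[:,x,0]; rng=range(150,215) if t=='w8' else range(270,340)
        g=np.array([(col[y+3]-col[y-3])*(1 if t=='w8' else -1) for y in rng]);E.append((x,rng[0]+int(g.argmax())))
    E=np.array(E,float);vx,vy,x0,y0=cv2.fitLine(E.astype(np.float32),cv2.DIST_HUBER,0,.01,.01).ravel()
    A=[(x0-vx*50,y0-vy*50),(x0+vx*50,y0+vy*50)]
    f=pts('wrist',[(u0+(a+.5)/8-.5,v0+(b+.5)/8-.5) for a,b in A],st=s,z=.066);e=f[1]-f[0];n=np.degrees(np.arctan2(e[1],e[0]))+90
    print(t,'normal',(n+90)%180-90, 'img slope %.1f'%np.degrees(np.arctan2(vy,vx)))
# knob
st,im,d=snap('wrist','w10');to(.461,.3065,.266,149)
K=proj('wrist',[.461,.3065,.018],st)[0].round().astype(int);print('pred',K)
x0,y0=K-60;w=im[y0:y0+120,x0:x0+120].astype(int)
m=(w.max(2)<75).astype(np.uint8);n,L,S,C=cv2.connectedComponentsWithStats(m);i=1+np.argmax(S[1:,4]);print('dark',S[i],C[i]+[x0,y0])
P=pts('wrist',np.c_[np.meshgrid(np.arange(x0,x0+120),np.arange(y0,y0+120))[0].ravel(),np.meshgrid(np.arange(x0,x0+120),np.arange(y0,y0+120))[1].ravel()],d,st)
bar=P[(P[:,2]>.032)&(P[:,2]<.045)];print('bar n',len(bar),'mean',bar.mean(0).round(4),'z',np.median(bar[:,2]))
r=cv2.minAreaRect((bar[:,:2]*1000).astype(np.float32));print('bar rect',r)
q=P[(P[:,2]>.008)&(P[:,2]<.05)];c,rad=cv2.minEnclosingCircle((q[:,:2]*1000).astype(np.float32));print('knob circle',c,rad,'mean',q.mean(0))
u,sv,vt=np.linalg.svd(bar[:,:2]-bar[:,:2].mean(0),full_matrices=False);print('bar yaw',np.degrees(np.arctan2(vt[0,1],vt[0,0])))
mw=(w.min(2)>150)&(d[y0:y0+120,x0:x0+120]>0);yy,xx=np.nonzero(mw);B=pts('wrist',np.c_[xx+x0,yy+y0],d,st);B=B[B[:,2]>.03];print('white',len(B),B.mean(0) if len(B) else '')
E
```

```text
t: 16.92
tool_pos: [0.4568, 0.3042, 0.2661]
tool_rot: [0.835, 3.028, -0.001]
contact_force: [0.2, 0.1, 1.1]
opening: 0.0851
grip_force: 0.0
w8 normal -18.947506587355292 img slope 15.2
w9 normal -19.799518595281768 img slope 14.7
yaw 149.10 roll 0.002 | tx -1.9 ty 4.4 tz 0.1 | t 17.0
pred [328 195]
dark [  42   35   48   52 1709] [333.50789936 192.7799883 ]
bar n 823 mean [0.4628 0.3116 0.0386] z 0.03867247720189698
bar rect ((463.7567443847656, 311.0546875), (16.032859802246094, 44.67942810058594), 53.61052322387695)
knob circle (463.2277526855469, 311.1499938964844) 22.876646041870117 mean [0.461707   0.31175433 0.02764095]
bar yaw -36.35441488969008
white 89 [0.47254328 0.30488902 0.03918243]
```

```bash
python3 -m handwheel '[{"tx":0,"ty":0,"tz":0,"roll":0.096},{"tx":-1,"ty":9.3,"tz":20,"roll":0},{"tx":0,"ty":0,"tz":40,"roll":0},{"tx":0,"ty":0,"tz":40,"roll":0},{"tx":0,"ty":0,"tz":40,"roll":0},{"tx":0,"ty":0,"tz":35,"roll":0},{"tx":0,"ty":0,"tz":25,"roll":0},{"tx":0,"ty":0,"tz":0,"roll":0},{"tx":0,"ty":0,"tz":0,"roll":0},{"tx":0,"ty":0,"tz":0,"roll":0}]' 45
python3 - <<'E'
from h import *
to(.4635,.3111,.023,143.6)
E
```

```text
t: 17.8
tool_pos: [0.4649, 0.3113, 0.0682]
tool_rot: [0.981, 2.982, 0.003]
contact_force: [0.2, -0.4, 1.3]
opening: 0.0452
grip_force: 0.0
yaw 143.60 roll -0.000 | tx 1.0 ty -1.0 tz 45.2 | t 17.8
```

```bash
python3 -m handwheel '[{"tx":1,"ty":-1,"tz":20,"roll":0},{"tx":0,"ty":0,"tz":15,"roll":0},{"tx":0,"ty":0,"tz":10,"roll":0},{"tx":0,"ty":0,"tz":0,"roll":0},{"tx":0,"ty":0,"tz":0,"roll":0},{"tx":0,"ty":0,"tz":0,"roll":0}]' && python3 -m handwheel '[{"tx":0,"ty":0,"tz":0,"roll":0},{"tx":0,"ty":0,"tz":0,"roll":0},{"tx":0,"ty":0,"tz":0,"roll":0},{"tx":0,"ty":0,"tz":0,"roll":0},{"tx":0,"ty":0,"tz":0,"roll":0},{"tx":0,"ty":0,"tz":0,"roll":0}]' 5 40
```

```text
t: 18.3
tool_pos: [0.463, 0.3117, 0.023]
tool_rot: [0.978, 2.983, 0.003]
contact_force: [-0.5, 0.5, 0.0]
opening: 0.0449
grip_force: 0.0
t: 18.8
tool_pos: [0.4625, 0.3116, 0.0223]
tool_rot: [0.978, 2.984, 0.002]
contact_force: [-0.2, 0.3, 6.6]
opening: 0.0147
grip_force: 40.4
```

```bash
python3 -m handwheel '[{"tx":0,"ty":0,"tz":0,"roll":0},{"tx":0,"ty":0,"tz":0,"roll":0},{"tx":0,"ty":0,"tz":-10,"roll":0},{"tx":0,"ty":0,"tz":-30,"roll":0},{"tx":0,"ty":0,"tz":-35,"roll":0},{"tx":0,"ty":0,"tz":-35,"roll":0},{"tx":0,"ty":0,"tz":-20,"roll":-0.099},{"tx":0,"ty":0,"tz":0,"roll":-0.099},{"tx":0,"ty":0,"tz":0,"roll":-0.099},{"tx":0,"ty":0,"tz":0,"roll":0},{"tx":0,"ty":0,"tz":0,"roll":0}]' 5 80
python3 - <<'E'
from h import *
st,im,d=snap('wrist','w11');M=R.from_rotvec(st['tool_rot']).as_matrix()
U,V=np.meshgrid(np.arange(200,450),np.arange(150,460));P=pts('wrist',np.c_[U.ravel(),V.ravel()],d,st);T=(P-st['tool_pos'])@M*1000
col=im[V.ravel(),U.ravel()].astype(int)
k=(abs(T[:,0])<40)&(abs(T[:,1])<30)&(T[:,2]>-30)&(T[:,2]<30)
w=k&(col.min(1)>110);print('white',w.sum(),T[w].mean(0) if w.any() else '')
if w.sum()>5:
    a=T[w][:,:2];vt=np.linalg.svd(a-a.mean(0))[2];print('white dir',np.degrees(np.arctan2(vt[0,1],vt[0,0])))
for lo,hi in((-20,-8),(-5,5),(5,30)):
    s=k&(T[:,2]>lo)&(T[:,2]<hi)&(abs(T[:,1])<7.5);print(lo,s.sum(),T[s].min(0).round(1),T[s].max(0).round(1)) if s.any() else None
s=k&(T[:,2]>0)&(T[:,2]<9);print('skirt top',s.sum(),np.median(T[s],0).round(1),T[s].min(0).round(1),T[s].max(0).round(1))
to(.6213,.021,.152,160.6)
E
```

```text
t: 19.72
tool_pos: [0.4611, 0.3108, 0.1507]
tool_rot: [-0.53, -3.096, 0.001]
contact_force: [0.2, 0.8, -0.1]
opening: 0.0137
grip_force: 78.6
white 150 [-14.10893572  -2.55811399 -10.53433743]
white dir 145.09250237488
-20 4857 [-23.7  -7.5 -19.9] [21.7  7.5 -8. ]
-5 333 [19.3 -7.3 -5. ] [21.8  7.4  5. ]
5 514 [19.2 -7.5  5. ] [22.4  7.5 20.3]
skirt top 2286 [11.8  0.7  4.1] [ -0.9 -21.6   0. ] [21.9 22.9  9. ]
yaw 160.57 roll -0.001 | tx -247.4 ty -220.1 tz -1.6 | t 19.8
```

```bash
python3 -m handwheel '[{"tx":-15,"ty":-13,"tz":0,"roll":0},{"tx":-27.4,"ty":-24.6,"tz":0,"roll":0},{"tx":-27.4,"ty":-24.6,"tz":0,"roll":0},{"tx":-27.4,"ty":-24.6,"tz":0,"roll":0},{"tx":-27.4,"ty":-24.6,"tz":0,"roll":0},{"tx":-27.4,"ty":-24.6,"tz":0,"roll":0},{"tx":-27.4,"ty":-24.6,"tz":0,"roll":0},{"tx":-27.4,"ty":-24.6,"tz":0,"roll":0},{"tx":-27.4,"ty":-24.6,"tz":0,"roll":0},{"tx":-12,"ty":-10,"tz":0,"roll":0},{"tx":0,"ty":0,"tz":0,"roll":0},{"tx":0,"ty":0,"tz":0,"roll":0}]' >/dev/null; python3 -m handwheel '[{"tx":0,"ty":0,"tz":0,"roll":0},{"tx":0,"ty":0,"tz":0,"roll":0},{"tx":0,"ty":0,"tz":0,"roll":0},{"tx":0,"ty":0,"tz":0,"roll":0}]'
python3 - <<'E'
from h import *
to(.6206,.0212,.098,160.6);lip('scene')
E
```

```text
t: 21.1
tool_pos: [0.621, 0.0234, 0.1511]
tool_rot: [-0.524, -3.097, -0.0]
contact_force: [-0.4, 1.4, -0.4]
opening: 0.0142
grip_force: 78.6
yaw 160.78 roll 0.003 | tx -0.4 ty -2.2 tz 53.1 | t 21.1
scene 63 lip [0.7231 0.0214 0.1992] guard~2.12
```

```bash
python3 -m handwheel '[{"tx":-0.4,"ty":-2.2,"tz":10,"roll":0.003},{"tx":0,"ty":0,"tz":20,"roll":0},{"tx":0,"ty":0,"tz":15,"roll":0},{"tx":0,"ty":0,"tz":8,"roll":0},{"tx":0,"ty":0,"tz":0,"roll":0},{"tx":0,"ty":0,"tz":0,"roll":0},{"tx":0,"ty":0,"tz":0,"roll":0},{"tx":0,"ty":0,"tz":0,"roll":0}]'
python3 - <<'E'
from h import *
to(.6206,.0212,.0885,160.6)
# scene-camera check of knob centre vs spindle
st,im,d=snap('wrist','w12');M=R.from_rotvec(st['tool_rot']).as_matrix()
U,V=np.meshgrid(np.arange(200,450),np.arange(150,460));P=pts('wrist',np.c_[U.ravel(),V.ravel()],d,st);T=(P-st['tool_pos'])@M*1000
b=(im[V.ravel(),U.ravel()].astype(int)[:,0]-im[V.ravel(),U.ravel()].astype(int)[:,2]>45);print('brass visible',b.sum())
E
```

```text
t: 21.82
tool_pos: [0.622, 0.02, 0.0995]
tool_rot: [0.531, 3.094, 0.0]
contact_force: [0.0, 0.3, 0.2]
opening: 0.0143
grip_force: 78.6
yaw 160.53 roll -0.001 | tx 1.7 ty 0.7 tz 11.0 | t 21.8
brass visible 0
```

```bash
for i in 1 2 3 4 5 6; do python3 -m handwheel '[{"tx":0,"ty":0,"tz":0,"roll":0}]' | grep tool_pos; done
```

```text
tool_pos: [0.6217, 0.02, 0.0992]
tool_pos: [0.6214, 0.02, 0.0988]
tool_pos: [0.6213, 0.0201, 0.0985]
tool_pos: [0.6211, 0.0201, 0.0983]
tool_pos: [0.6211, 0.0201, 0.0982]
tool_pos: [0.621, 0.0201, 0.0981]
```

```bash
python3 -m handwheel '[{"tx":0.7,"ty":0.9,"tz":3,"roll":0},{"tx":0,"ty":0,"tz":3,"roll":0},{"tx":0,"ty":0,"tz":0,"roll":0},{"tx":0,"ty":0,"tz":0,"roll":0},{"tx":0,"ty":0,"tz":0,"roll":0},{"tx":0,"ty":0,"tz":0,"roll":0},{"tx":0,"ty":0,"tz":0,"roll":0}]' | egrep "tool_pos|contact"; for i in 1 2 3 4; do python3 -m handwheel '[{"tx":0,"ty":0,"tz":2,"roll":0},{"tx":0,"ty":0,"tz":0,"roll":0},{"tx":0,"ty":0,"tz":0,"roll":0}]' | egrep "tool_pos|contact"; done
```

```text
tool_pos: [0.6208, 0.0211, 0.0922]
contact_force: [-0.0, 0.0, -0.1]
tool_pos: [0.6205, 0.0212, 0.0899]
contact_force: [0.8, -0.2, -1.0]
tool_pos: [0.6205, 0.0212, 0.0879]
contact_force: [0.1, -0.1, -1.2]
tool_pos: [0.6206, 0.0212, 0.0859]
contact_force: [0.1, -0.2, -0.5]
tool_pos: [0.6206, 0.0212, 0.0839]
contact_force: [-0.1, 0.8, -0.6]
```

```bash
for i in 1 2 3 4 5; do python3 -m handwheel '[{"tx":0,"ty":0,"tz":2,"roll":0},{"tx":0,"ty":0,"tz":0,"roll":0},{"tx":0,"ty":0,"tz":0,"roll":0}]' | egrep "tool_pos|contact"; done
```

```text
tool_pos: [0.6205, 0.0212, 0.0819]
contact_force: [-0.2, 0.7, 0.2]
tool_pos: [0.6206, 0.0212, 0.0799]
contact_force: [-0.1, -0.0, -0.4]
tool_pos: [0.6205, 0.0212, 0.0779]
contact_force: [-0.8, 0.5, -0.2]
tool_pos: [0.6205, 0.0212, 0.0759]
contact_force: [0.8, -0.4, -0.3]
tool_pos: [0.621, 0.0211, 0.0744]
contact_force: [0.7, -0.7, 1.3]
```

```bash
for i in 1 2 3 4; do python3 -m handwheel '[{"tx":0,"ty":0,"tz":1.7,"roll":0},{"tx":0,"ty":0,"tz":0,"roll":0},{"tx":0,"ty":0,"tz":0,"roll":0},{"tx":0,"ty":0,"tz":0,"roll":0}]' | egrep "tool_pos|contact|opening"; done
```

```text
tool_pos: [0.621, 0.0212, 0.0729]
contact_force: [1.1, -0.0, 3.6]
opening: 0.0139
tool_pos: [0.621, 0.0211, 0.071]
contact_force: [-0.4, -0.1, 4.4]
opening: 0.0141
tool_pos: [0.621, 0.0211, 0.0695]
contact_force: [-0.9, -1.0, 5.9]
opening: 0.0138
tool_pos: [0.6211, 0.0211, 0.0683]
contact_force: [-1.6, 0.2, 7.5]
opening: 0.0137
```

```bash
for i in 1 2; do python3 -m handwheel '[{"tx":0,"ty":0,"tz":0.8,"roll":0},{"tx":0,"ty":0,"tz":0,"roll":0},{"tx":0,"ty":0,"tz":0,"roll":0},{"tx":0,"ty":0,"tz":0,"roll":0}]' | egrep "^t:|tool_pos|contact"; done
python3 - <<'E'
from h import *
lip('scene');st,im,d=snap('scene','s13')
for P in([.45,-.2,.016],[.54,-.206,.0095]):
    u,v=proj('scene',P)[0].round().astype(int);print(im[v,u],pts('scene',[(u,v)],d).round(4))
print(ctrl.get_obs()['contact_force'],ctrl.get_obs()['t'])
E
```

```text
t: 26.87
tool_pos: [0.6212, 0.0212, 0.0682]
contact_force: [-2.9, 0.2, 10.9]
t: 27.2
tool_pos: [0.6213, 0.0211, 0.0681]
contact_force: [-5.3, -0.2, 14.7]
scene 44 lip [0.7242 0.0174 0.2   ] guard~2.13
[78 46 16] [[ 0.4501 -0.1987  0.0152]]
[52 50 55] [[ 0.5397 -0.2066  0.0092]]
[-5.3080798   0.36190952 14.62416827] 27.3
```

```bash
python3 -c "
from station import ctrl
print(ctrl.finish_job())"
```

```text
the job is handed in; nothing more can be done
None
```

The job is handed in but the hand-in gave no verdict: the guard is open at about 2.1 rad, the spreader lies flat and released, and the knob is home on the spindle, held pressed against its stop with about 15 N at 27 s on the robot's clock.

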